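# Fetch the chalice from behind and restore the tray

### The arm

A 6-joint arm with a two-finger parallel gripper is mounted at the origin on the work surface. World frame = base frame: x ahead of the robot, y to its left, z up, the work surface at z = 0. Lengths are in m, angles in rad, forces in N, time in s.
With the tool pointing down it reaches from about 0.325 to 0.925 m from the base axis. Payload 3.1 kg.
Tool frame: the origin (TCP) lies at the very end of the fingers, on their centre line; the grasp point (between the pads) lies robot.grip_depth behind it (robot.grip_depth is the distance from the TCP to the grasp point, in m); z points along the fingers, y is the line along which they close (so a half turn about z gives the same grasp; the last joint's range is limited). The gripper opens to 85 mm and grips with 20 to 120 N. Pads are 22 mm wide; open, the fingers measure 114 mm over their backs; the gripper's body (76 mm by 85 mm) begins 54 mm behind the grasp point. The pads swing forward as they close: fully open they stand 13 mm farther back than shut.
Start: joints at [1.111, 0.217, 1.613, -0, 1.311, -0.112], TCP at [0.213, 0.588, 0.207] pointing down, gripper open.
Joint ranges: [-2.75, 2.75], [-0.78, 2.1], [0.31, 2.55], [-1.13, 4.27], [0.13, 2.63], [-2.58, 2.58]. Speed limits (rad/s): [2.79, 2.79, 3.14, 3.14, 3.14, 3.14].

### API

Orientations are given as a unit quaternion [x, y, z, w].
In Python, from rig import robot gives the robot as it stands.
- The arm moves only by the shell command python3 -m pendant 'ROWS' [OPENING] [FORCE]. ROWS is JSON, a list of rows, each a list of 6 numbers: the shift along the tool's x, y, z in mm, then the turn, a rotation vector about the tool's x, y, z in rad. A call has 1 to 20 rows; each row shifts and turns the commanded pose from where the row before left it, along the tool's axes as they then stand; what a row does not reach is not made up. A row lasts 1/12 s, in which the tool goes at most 41.7 mm and 7.16 degrees, less where a joint would pass 70% of its speed; a pose out of reach is approached as far as the arm can. A call is refused whole if a number of a shift passes 41.7 or a number of a turn 0.125, either way. A call with a gripper value outside its range is refused whole. OPENING is the finger opening in mm, from 0 to 85.4, set as the call begins (- or left out, the last holds). The fingers move at their own pace and stop on an object; FORCE is the grip in N (left out, the last holds). Time passes only in rows, so rows that do not move let the fingers close. It gives the time, the measured TCP pose, the force, the opening and the grip force at its end, in the units of the state.
- robot.observe(): the state, without advancing time (a new reading comes with each control period).
- robot.camera(name): name is "side" or "top"; returns a dict with "pixels" (480x640x3 uint8, red, green, blue), "range_z" (480x640 float32, m along the optical axis (not along the pixel's ray), 0 where there is no reading), "camera_matrix" (3x3 intrinsics, pixels), "origin" and "rotation" of the camera in the world. Camera axes: x right, y up, looking along -z (the intrinsics and any distortion apply to the point x, -y, -z); pixel columns grow to the right and rows downward; lengths in m; the calibration is good to about 2 mm. A picture is of the moment at which its call begins.
- robot.hand_in(): hands the job in; it is judged then, once.
Trained networks look in a picture, given as the dict that the camera call returned (one of the last four; its "shot" number tells which), for a name from the list of things; names that differ only in an ending like _2 or _b are one class to them, and where a whole thing is asked for, a point or a joint stands for the part that bears it (a point fixed in the world has none). Each returns a list of dicts, best first, with "confidence" (0 to 1); they miss things now and then, are a little off and sometimes report something else, mostly with a low value. They report only what shows in the picture. A call takes as long as a camera call. They do not tell look-alikes from the thing itself.
- robot.trace(name, picture): "mask" (480x640 bool, what is visible of it) and "rect" ([left, top, width, height] in pixels, round what is visible of it).
The state is a dict: "time": time; "joints": joint angles; "joint_vel": joint speeds; "effort": joint torques, N m; "tcp_pos": TCP position; "orientation": TCP orientation; "contact_force": force on the tool from outside, world axes, zero at the start; "torque": the same for the moment, N m; "finger_gap": finger opening in m; "grasp_force": force on a finger pad.
Only numpy, scipy, OpenCV 4.12 (cv2) and the standard library are available. Lean on these libraries where they do the work, as an engineer would, in place of code of your own. Each camera call takes 0.05 s, during which the arm holds its last target. There are 200 camera calls.

### The job

The pewter chalice has to go to the green-topped polishing stand, but the white glass lamp shade and the bronze thurible lid stand in front of it in the stowage tray. First set both of them upright on the yellow mat and let them stand there while you put the chalice upright on the middle of the stand, then put each back on the middle of its own felt pad (the shade on the blue one, the lid on the red). Set each piece down gently, never drop one or tip it over, and leave the brass backplate and the polish tin where they lie.

Things in the scene. Friction and masses are not known exactly. Their poses are not given: they have to be found in the camera images.
- shade_center (a point): White milk-glass lamp shade, loose, round, upright, 122 mm tall; this point is on its axis, half-way up (61 mm above its flat foot), z up. Globe-shaped body, 68 mm in diameter at the foot and 84 mm at the widest, closing in to a plain neck 50 mm in diameter from 90 to 122 mm above the foot (29 to 61 mm above this point): grip it there. About 0.35 kg. Starts on the blue pad.
- lid_center (a point): Bronze thurible lid, brown with dark slots, loose, round, upright, 122 mm tall; this point is on its axis, half-way up (61 mm above its flat foot), z up. Domed body, 78 mm in diameter at the foot, then a plain knob 26 mm in diameter from 92 to 122 mm above the foot (31 to 61 mm above this point): grip it there. About 0.45 kg. Starts on the red pad.
- chalice_center (a point): Pewter chalice, grey, loose, upright, 120 mm tall; this point is on its axis, half-way up (60 mm above its flat foot), z up. Foot 64 mm wide; open bowl 60 mm in outer diameter, straight-sided 26 to 60 mm above this point: grip it there. About 0.35 kg. Starts on the tray's wood, some 5 to 10 mm from shade, lid and rail: fingers fit round the bowl only once both are cleared, closing along the rail.
- pad_shade: Blue felt disc fixed in the stowage tray, home of the shade: 86 mm in diameter, 4 mm thick; origin at the centre of its underside, which lies 12 mm above the table, so its top is 16 mm above the table.
- pad_lid: Red felt disc fixed in the stowage tray, home of the lid: same size and height as the blue one (86 mm in diameter, top 16 mm above the table); origin at the centre of its underside. Its centre lies 136 mm from that of the blue one; which of the two is on the left changes.
- rack: Stowage tray, fixed: dark board 170 (x) x 240 (y) x 12 mm; origin at the centre of its underside, on the table; x points away from the robot. Pads at x = 0, y = +68 and -68 mm; chalice starts at about x = +38 mm, y = 0. A steel guard rail, a bar 8 mm thick, its top 99 mm above the table, runs along y at x = +80 mm between posts at y = +105 and -105 mm.
- mat: Yellow set-aside mat, fixed, 250 (x) x 130 (y) x 6 mm, top 6 mm above the table, to the left or right of the tray; origin at the centre of its underside, x along its long side. It holds the shade and the lid side by side along its length.
- stand: Round polishing stand, fixed, on the other side of the tray from the mat: wooden disc 116 mm in diameter with a green felt top 100 mm in diameter, top 25 mm above the table; origin at the centre of its underside.
- backplate_center (a point): Brass sconce backplate, loose bystander lying flat beyond the mat or the stand: 70 (x) x 110 (y) mm, 12 mm high; this point is at its centre, 6 mm above its underside. Leave it alone.
- tin_center (a point): Polish tin, loose bystander, green with a silver lid: 74 mm in diameter, 46 mm high; this point is at its centre. It stands beyond the mat or the stand. Leave it alone.
There are look-alikes about, which are no part of the job. What is meant by the stand is not grey, and is the smaller of those in its own colour.

How it is judged:
By the outcome, as a careful person would: the job done as asked, in the order asked, and still so for the second after the job is handed in, with the robot touching nothing.
It also fails if it takes over 115 s, if anything falls off the work surface, if the arm or the gripper's body presses on something with over 40 N, if the wrist force passes 120 N, or if a joint passes its speed limit or range.

## Working session

There is one attempt and no reset: what is moved stays moved. The work goes in short steps, Python scripts to look and compute and a shell command to move; the robot and the scene stay as the last step left them, time stands still between calls to the robot, and variables do not carry over. Pictures are saved under pics/ and viewed, at most 14 in all, crops included, and the job is handed in when it is done.

```bash
mkdir -p pics; ls
cat > h.py <<'E'
import numpy as np, cv2
from rig import robot
def world(pic):
    K=np.array(pic["camera_matrix"]);z=pic["range_z"];v,u=np.mgrid[0:480,0:640]
    x=(u-K[0,2])/K[0,0]*z; y=(v-K[1,2])/K[1,1]*z
    P=np.stack([x,-y,-z],-1)@np.array(pic["rotation"]).T+np.array(pic["origin"])
    P[z<=0]=np.nan
    return P
def save(pic,n,crop=None,s=1):
    im=pic["pixels"][...,::-1]
    if crop: l,t,w,h=crop; im=im[t:t+h,l:l+w]
    cv2.imwrite("pics/"+n,cv2.resize(im,None,fx=s,fy=s,interpolation=cv2.INTER_CUBIC))
E
python3 - <<'E'
from h import *
print(robot.observe(), robot.grip_depth)
for c in ("top","side"):
    p=robot.camera(c); save(p,c+"0.png"); W=world(p)
    print(c,[k for k in p],p["camera_matrix"],p["origin"])
    for n in "shade_center lid_center chalice_center pad_shade pad_lid rack mat stand backplate_center tin_center".split():
        for d in robot.trace(n,p)[:3]:
            q=W[d["mask"]]; q=q[~np.isnan(q[:,0])]
            if len(q): print(n,round(d["confidence"],2),d["rect"],np.round(np.median(q,0),3),np.round(np.percentile(q,2,0),3),np.round(np.percentile(q,98,0),3))
E
```

```text
pics
{'time': 0.0, 'joints': array([ 1.11078343e+00,  2.17811992e-01,  1.61495373e+00,  3.53683088e-05,
        1.31129340e+00, -1.12199130e-01]), 'joint_vel': array([-0.00064967,  0.00041715,  0.00039418,  0.00115176, -0.0002001 ,
       -0.00130797]), 'effort': array([-4.08387141e-04, -3.96836364e+01, -3.03858519e+01, -3.42275944e-04,
        9.83913196e-03, -5.34037838e-06]), 'tcp_pos': array([0.21259929, 0.58678786, 0.20582224]), 'orientation': array([ 1.73035971e-01,  9.84914733e-01, -1.17828204e-03, -3.64433835e-04]), 'contact_force': array([-0.45372701, -0.26098486, -0.25445123]), 'torque': array([-0.02481093,  0.00038305, -0.01566951]), 'grasp_force': 0.0, 'finger_gap': 0.08532697842312527} 0.0187Traceback (most recent call last):
  File "<stdin>", line 4, in <module>
  File "h.py", line 6, in world
    P=np.stack([x,-y,-z],-1)@np.array(pic["rotation"]).T+np.array(pic["origin"])
      ~~~~~~~~~~~~~~~~~~~~~~^~~~~~~~~~~~~~~~~~~~~~~~~~~~
ValueError: matmul: Input operand 1 has a mismatch in its core dimension 0, with gufunc signature (n?,k),(k,m?)->(n?,m?) (size 4 is different from 3)
```

```bash
sed -i 's/np.array(pic\["rotation"\]).T/R.from_quat(pic["rotation"]).as_matrix().T/; 1a from scipy.spatial.transform import Rotation as R' h.py
python3 - <<'E'
from h import *
for c in ("top","side"):
    p=robot.camera(c); save(p,c+"0.png"); W=world(p)
    print(c,[k for k in p],p["camera_matrix"],p["origin"])
    for n in "shade_center lid_center chalice_center pad_shade pad_lid rack mat stand backplate_center tin_center".split():
        for d in robot.trace(n,p)[:3]:
            q=W[d["mask"]]; q=q[~np.isnan(q[:,0])]
            if len(q): print(n,round(d["confidence"],2),d["rect"],np.round(np.median(q,0),3),np.round(np.percentile(q,2,0),3),np.round(np.percentile(q,98,0),3))
E
```

```text
top ['pixels', 'range_z', 'camera_matrix', 'origin', 'rotation', 'shot'] [[475.58731983   0.         327.18481839]
 [  0.         475.58731983 236.0817417 ]
 [  0.           0.           1.        ]] [ 0.25347888 -0.0836774   1.28187133]
shade_center 0.74 [320.2, 182.9, 31.4, 35.3] [ 0.601 -0.092  0.103] [ 0.576 -0.128  0.064] [ 0.635 -0.056  0.143]
lid_center 0.93 [265.9, 190.3, 31.8, 37.3] [0.586 0.038 0.097] [0.562 0.007 0.021] [0.63  0.078 0.14 ]
pad_shade 0.42 [318.5, 212.4, 31.2, 10.3] [ 0.583 -0.09   0.017] [ 0.574 -0.128  0.011] [ 0.599 -0.055  0.022]
rack 0.82 [264.2, 165.9, 91.2, 75.6] [ 0.57  -0.027  0.013] [ 0.516 -0.144  0.007] [0.697 0.095 0.1  ]
mat 0.69 [163.0, 213.3, 60.5, 96.0] [0.454 0.28  0.007] [0.338 0.207 0.001] [0.576 0.353 0.012]
stand 0.91 [453.9, 242.3, 66.5, 61.4] [ 0.437 -0.51   0.035] [ 0.366 -0.589  0.017] [ 0.511 -0.437  0.041]
stand 0.91 [362.5, 304.4, 43.7, 43.1] [ 0.296 -0.23   0.025] [ 0.246 -0.282  0.018] [ 0.348 -0.179  0.03 ]
stand 0.76 [390.0, 236.8, 43.7, 41.5] [ 0.479 -0.317  0.025] [ 0.427 -0.369  0.017] [ 0.532 -0.266  0.03 ]
backplate_cent
[... 935 characters left out ...]
071  0.011] [ 0.516 -0.149 -0.001] [0.702 0.082 0.098]
mat 0.56 [255.3, 160.6, 102.3, 38.7] [0.455 0.275 0.004] [ 0.338  0.203 -0.   ] [0.575 0.351 0.009]
stand 0.93 [195.1, 302.3, 55.6, 51.6] [ 0.299 -0.244  0.022] [ 0.246 -0.289  0.001] [ 0.351 -0.184  0.027]
stand 0.61 [284.6, 336.9, 61.6, 54.1] [ 0.481 -0.33   0.023] [ 0.429 -0.375 -0.001] [ 0.534 -0.266  0.027]
stand 0.58 [239.2, 411.9, 102.1, 66.9] [ 0.441 -0.513  0.034] [ 0.366 -0.564  0.027] [ 0.517 -0.443  0.038]
backplate_center 0.77 [385.7, 165.5, 29.4, 30.5] [0.701 0.263 0.005] [ 0.662  0.214 -0.002] [0.739 0.328 0.014]
tin_center 0.88 [409.8, 311.7, 41.7, 40.7] [ 0.707 -0.268  0.043] [ 0.676 -0.289  0.001] [ 0.743 -0.222  0.048]
```

View pics/top0.png

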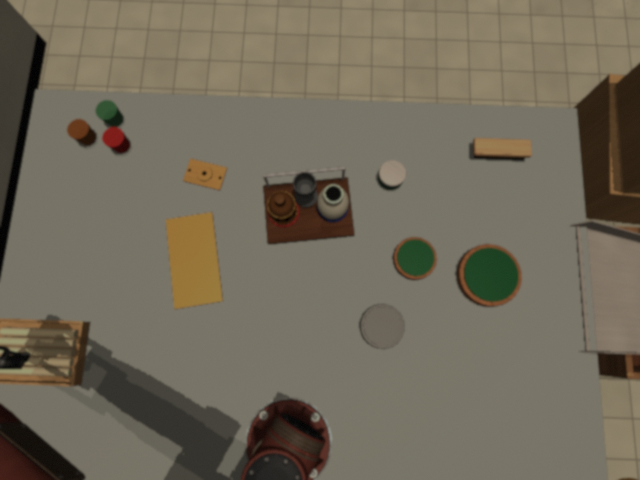

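View pics/side0.png

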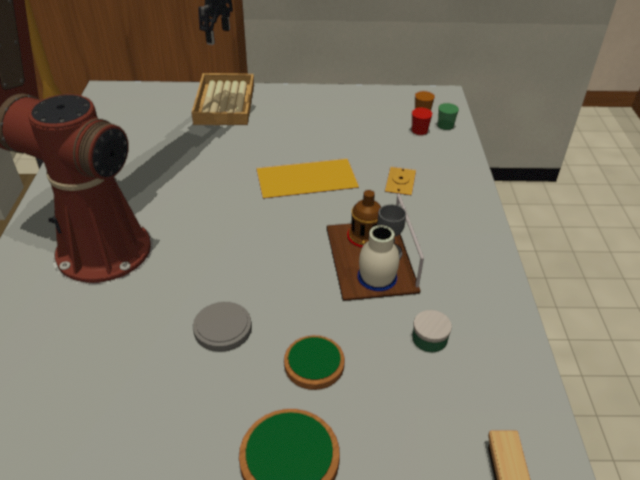

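The look-alikes for the stand in the top view are the grey disc (382,326), the small green disc (414,258) and the large green disc (490,275). I choose the small green one at (414,258). The shade is at (333,203), the lid at (281,206), the chalice at (304,187) and the mat at (194,260). The backplate lies at (205,174) and the tin at (392,174).

```bash
cat >> h.py <<'E'
from scipy.optimize import least_squares
def pts(p,W,n,near=None):
    ds=robot.trace(n,p)
    if near is not None:
        ds=[d for d in ds if np.linalg.norm(np.nanmedian(W[d["mask"]],0)[:2]-near)<.06]
    if not ds: return np.zeros((0,3))
    q=W[ds[0]["mask"]]; return q[~np.isnan(q[:,0])]
def circ(q,r,zlo,zhi,c0=None):
    q=q[(q[:,2]>zlo)&(q[:,2]<zhi)]
    if len(q)<8: return None
    # side-surface fit
    f=lambda c:np.hypot(*(q[:,:2]-c).T)-r
    s=least_squares(f,np.median(q[:,:2],0) if c0 is None else c0,loss="soft_l1",f_scale=.002)
    return np.round(s.x,4),len(q),round(float(np.median(abs(s.fun))),4)
def rect(q,zlo,zhi):
    q=q[(q[:,2]>zlo)&(q[:,2]<zhi)][:,:2]
    m=np.median(q,0); q=q[np.linalg.norm(q-m,axis=1)<.17]
    c,s,a=cv2.minAreaRect((q*1000).astype(np.float32)); return np.round(c,1),np.round(s,1),round(a,2)
def disc(q,zlo,zhi):
    q=q[(q[:,2]>zlo)&(q[:,2]<zhi)][:,:2]
    c,r=cv2.minEnclosingCircle((q*1000).astype(np.float32)); return np.round(c,1),round(r,1),np.round(q.mean(0)*1000,1)
E
python3 - <<'E'
from h import *
for c in ("top","side"):
    p=robot.camera(c); W=world(p)
    if c=="top": save(p,"crop1.png",(250,150,200,150),4)
    V=W.reshape(-1,3);V=V[~np.isnan(V[:,0])]
    near=lambda x,y,r:V[np.hypot(V[:,0]-x,V[:,1]-y)<r]
    print(c,"shade neck",circ(near(.61,-.09,.045),.025,.11,.134,[.61,-.09]))
    q=near(.61,-.09,.04);q=q[q[:,2]>.131];print("shade top",disc(q,.131,.15),len(q))
    q=pts(p,W,"shade_center");print("shade body",circ(q,.042,.045,.07,[.61,-.09]))
    q=near(.59,.04,.04);print("lid knob",circ(q,.013,.11,.134,[.59,.04]),disc(q,.132,.15))
    q=near(.635,-.025,.034);q=q[q[:,2]>.125];print("chal rim",disc(q,.125,.14),len(q),circ(q,.029,.125,.14,[.635,-.025]))
    print("rack",rect(pts(p,W,"rack"),.006,.02))
    print("mat",rect(pts(p,W,"mat"),.002,.02))
    q=pts(p,W,"stand",np.array([.479,-.317]));print("stand",disc(q,.02,.035))
    q=near(.6,-.03,.15);q=q[(q[:,0]>.66)&(q[:,2]>.088)&(q[:,2]<.108)]
    print("rail",np.round(np.polyfit(q[:,1],q[:,0],1),4),len(q),q[:,1].min(),q[:,1].max(),np.percentile(q[:,2],95))
    q=pts(p,W,"backplate_center");print("bp",rect(q,.005,.03)); q=pts(p,W,"tin_center");print("tin",disc(q,.035,.06))
E
```

```text
top shade neck (array([ 0.6162, -0.0921]), 60, 0.0004)
shade top (array([615.7, -92.3]), 25.5, array([614.5, -92. ])) 307
shade body (array([ 0.6167, -0.0921]), 51, 0.0004)
lid knob (array([0.5979, 0.0431]), 43, 0.0005) (array([597.8,  43.4]), 13.4, array([597.1,  42.4]))
chal rim (array([643.6, -18. ]), 29.8, array([632.9, -26.7])) 71 (array([ 0.6445, -0.0173]), 71, 0.0009)
rack (array([607.5, -24.3]), array([172.8, 239.5]), 7.95)
mat (array([457.8, 281.4]), array([254.6, 134.3]), 11.6)
stand (array([ 480.2, -318.2]), 57.6, array([ 479.9, -318.1]))
rail [-0.138  0.679] 304 -0.12112049247668123 0.0936471138174703 0.10346625347136151
bp (array([701.1, 271.1]), array([110.1,  70.9]), 76.66)
tin (array([ 709.9, -253.9]), 37.9, array([ 708.3, -251.6]))
side shade neck (array([ 0.6157, -0.091 ]), 216, 0.001)
shade top (array([616. , -92.8]), 27.3, array([615.3, -95.4])) 349
shade body (array([ 0.6159, -0.0907]), 349, 0.0009)
lid knob (array([0.5973, 0.0435]), 104, 0.001) (array([595.9,  40.9]), 15.8, array([597.1,  40.6]))
chal rim (array([639.8, -21.8]), 31.6, array([635.5, -28.3])) 115 (array([ 0.6446, -0.0183]), 115, 0.0014)
rack (array([606.4, -26.6]), array([170.2, 246.1]), 7.75)
mat (array([456.8, 279.2]), array([249.1, 138.1]), 10.89)
stand (array([ 480.8, -320.5]), 57.9, array([ 480.6, -322.3]))
rail [-0.1457  0.6795] 284 -0.12360627250605771 0.09261705752662874 0.10303319064394666
bp (array([701.5, 268. ]), array([113.8,  68.8]), 77.61)
tin (array([ 710.2, -252.8]), 38.9, array([ 709.6, -256.8]))
```

View pics/crop1.png

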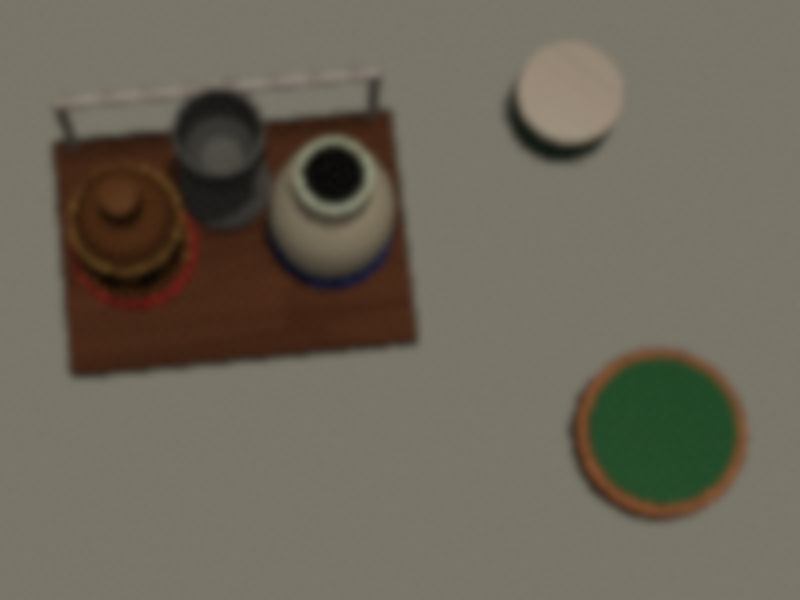

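Rotate to heading 8° (closing along the tray's x axis), then move over the lid.

```bash
cat > go.py <<'E'
import sys
from h import *
s=robot.observe(); M=R.from_quat(s["orientation"]).as_matrix(); p=s["tcp_pos"]
t=np.array([float(a) for a in sys.argv[1:4]]); hd=np.degrees(np.arctan2(M[1,1],M[0,1]))
print("t",round(s["time"],2),"tcp",np.round(p*1000,1),"head",round(hd,2),"tilt",np.round(M[:2,2],4),"F",np.round(s["contact_force"],1),"gap",round(s["finger_gap"]*1000,1),"grip",round(s["grasp_force"],1),"shift mm",np.round(M.T@(t-p*1000),1))
if len(sys.argv)>4: print("turn about z (rad)",round(np.radians(hd-float(sys.argv[4])),3))
E
python3 -m pendant '[[0,0,0,0,0,0.12],[0,0,0,0,0,0.12],[0,0,0,0,0,0.12],[0,0,0,0,0,0.12],[0,0,0,0,0,0.12],[0,0,0,0,0,0.12],[0,0,0,0,0,0.12],[0,0,0,0,0,0.12],[0,0,0,0,0,0.12],[0,0,0,0,0,0]]' 85
python3 go.py 597.6 43 200 8
```

```text
time: 2.68
tcp_pos: [0.213, 0.5876, 0.2072]
orientation: [0.656, 0.755, -0.0, -0.0]
contact_force: [0.6, -1.3, -0.3]
finger_gap: 0.0849
grasp_force: 0.0
t 2.68 tcp [213.  587.6 207.2] head 8.08 tilt [-0. -0.] F [ 0.6 -1.3 -0.3] gap 84.9 grip 0.0 shift mm [-593.2  304.3    7.2]
turn about z (rad) 0.001
```

```bash
python3 -m pendant '[[-15,8,0,0,0,0],[-33,17,0,0,0,0],[-33,17,0,0,0,0],[-33,17,0,0,0,0],[-33,17,0,0,0,0],[-33,17,0,0,0,0],[-33,17,0,0,0,0],[-33,17,0,0,0,0],[-33,17,0,0,0,0],[-33,17,0,0,0,0],[-33,17,0,0,0,0],[-33,17,0,0,0,0],[-33,17,0,0,0,0],[-33,17,0,0,0,0],[-33,17,0,0,0,0],[-33,17,0,0,0,0],[-33,17,0,0,0,0],[-33,16,0,0,0,0],[-17,9,0,0,0,0],[0,0,0,0,0,0]]'
python3 go.py 597.6 43 113 8
```

```text
time: 4.35
tcp_pos: [0.6013, 0.0392, 0.2073]
orientation: [0.656, 0.755, -0.0, 0.001]
contact_force: [-0.7, 0.5, 0.7]
finger_gap: 0.085
grasp_force: 0.0
t 4.35 tcp [601.3  39.2 207.3] head 8.07 tilt [ 0.0015 -0.0022] F [-0.7  0.5  0.7] gap 85.0 grip 0.0 shift mm [ 4.5 -3.2 94.3]
turn about z (rad) 0.001
```

```bash
python3 -m pendant '[[2,-2,10,0,0,0],[2,-1,20,0,0,0],[0,0,20,0,0,0],[0,0,15,0,0,0],[0,0,0,0,0,0],[0,0,0,0,0,0]]' 60
python3 go.py 597.6 43 113 8
```

```text
time: 4.85
tcp_pos: [0.5935, 0.0487, 0.1405]
orientation: [0.654, 0.757, -0.001, -0.002]
contact_force: [0.8, -1.0, 0.3]
finger_gap: 0.0598
grasp_force: 0.0
t 4.85 tcp [593.5  48.7 140.5] head 8.33 tilt [-0.004   0.0004] F [ 0.8 -1.   0.3] gap 59.8 grip 0.0 shift mm [-6.3  3.3 27.5]
turn about z (rad) 0.006
```

```bash
python3 -m pendant '[[0,0,0,0,0,0],[0,0,0,0,0,0],[0,0,0,0,0,0],[0,0,0,0,0,0]]'
python3 go.py 597.6 43 113 8
python3 - <<'E'
from h import *
p=robot.camera("top");W=world(p);V=W.reshape(-1,3)
robot.camera("side")
E
python3 go.py 597.6 43 113 8
```

```text
time: 5.18
tcp_pos: [0.5967, 0.0477, 0.1435]
orientation: [0.655, 0.756, 0.001, 0.001]
contact_force: [0.2, 0.5, 0.5]
finger_gap: 0.0605
grasp_force: 0.0
t 5.18 tcp [596.7  47.7 143.5] head 8.21 tilt [ 0.0023 -0.0001] F [0.2 0.5 0.5] gap 60.5 grip 0.0 shift mm [-4.8  0.2 30.5]
turn about z (rad) 0.004
t 5.28 tcp [596.4  47.6 143. ] head 8.2 tilt [ 0.0014 -0.    ] F [0.9 0.3 0.2] gap 60.1 grip 0.0 shift mm [-4.8  0.5 30. ]
turn about z (rad) 0.003
```

```bash
python3 -m pendant '[[-5,0,0,0,0,0],[0,0,8,0,0,0],[0,0,10,0,0,0],[0,0,8,0,0,0],[0,0,4,0,0,0],[0,0,0,0,0,0],[0,0,0,0,0,0],[0,0,0,0,0,0],[0,0,0,0,0,0],[0,0,0,0,0,0]]'
python3 go.py 597.6 43 113 8
```

```text
time: 6.12
tcp_pos: [0.5971, 0.0427, 0.1128]
orientation: [0.655, 0.756, 0.0, 0.0]
contact_force: [-0.2, -0.1, -0.6]
finger_gap: 0.0601
grasp_force: 0.0
t 6.12 tcp [597.1  42.7 112.8] head 8.19 tilt [ 0.0012 -0.    ] F [-0.2 -0.1 -0.6] gap 60.1 grip 0.0 shift mm [ 0.2  0.6 -0.2]
turn about z (rad) 0.003
```

```bash
python3 -m pendant '[[0,0,0,0,0,0],[0,0,0,0,0,0],[0,0,0,0,0,0],[0,0,0,0,0,0],[0,0,0,0,0,0],[0,0,0,0,0,0],[0,0,0,0,0,0],[0,0,0,0,0,0]]' 20 50
python3 go.py 597.6 43 113 8
```

```text
time: 6.78
tcp_pos: [0.5976, 0.0426, 0.114]
orientation: [0.655, 0.756, 0.001, 0.001]
contact_force: [-1.5, -0.2, 4.9]
finger_gap: 0.0199
grasp_force: 2.7
t 6.78 tcp [597.6  42.6 114. ] head 8.19 tilt [ 0.0023 -0.0003] F [-1.5 -0.2  4.9] gap 19.9 grip 2.7 shift mm [0.4 0.  1. ]
turn about z (rad) 0.003
```

```bash
python3 -m pendant '[[0,0,-4,0,0,0],[0,0,-8,0,0,0],[0,0,-15,0,0,0],[0,0,-22,0,0,0],[0,0,-25,0,0,0],[0,0,-25,0,0,0],[0,0,-25,0,0,0],[0,0,-18,0,0,0],[0,0,-8,0,0,0],[0,0,0,0,0,0],[0,0,0,0,0,0]]'
python3 go.py 518 292 263 8
```

```text
time: 7.7
tcp_pos: [0.5964, 0.0427, 0.2619]
orientation: [0.655, 0.756, -0.0, -0.0]
contact_force: [-0.4, 0.2, -0.1]
finger_gap: 0.0201
grasp_force: 0.0
t 7.7 tcp [596.4  42.7 261.9] head 8.19 tilt [-0.0001  0.    ] F [-0.4  0.2 -0.1] gap 20.1 grip 0.0 shift mm [257.9 -42.   -1. ]
turn about z (rad) 0.003
```

Run:
```python
from h import *
p=robot.camera("side"); save(p,"side1.png",(280,120,200,150),4); W=world(p)
for c in ("top","side"):
    p=robot.camera(c); W=world(p);V=W.reshape(-1,3);V=V[~np.isnan(V[:,0])]
    q=V[np.hypot(V[:,0]-.597,V[:,1]-.043)<.06]
    print(c,circ(q,.013,.11,.134,[.597,.043]), disc(q[q[:,2]<.15],.132,.15))
```

```text
top (array([0.6131, 0.0104]), 57, 0.0095) (array([616.8,  24.6]), 33.0, array([606.6,  25.6]))
side (array([0.6138, 0.0202]), 211, 0.0107) (array([607.1,  24.2]), 33.9, array([599.4,  37.9]))
```

View pics/side1.png

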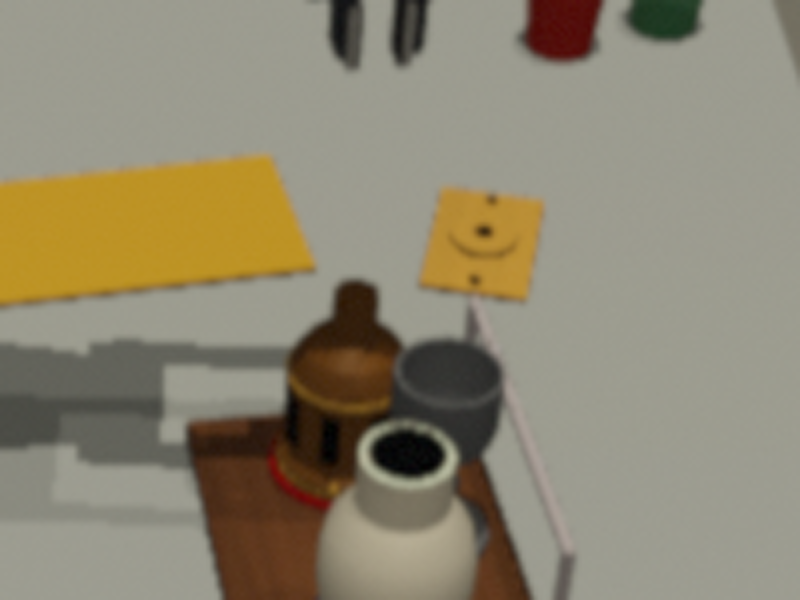

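Run:
```python
from h import *
print(robot.observe()["joints"])
for c in ("side","top"):
    p=robot.camera(c); W=world(p);V=W.reshape(-1,3);V=V[~np.isnan(V[:,0])]
    q=V[(np.hypot(V[:,0]-.597,V[:,1]-.043)<.1)&(V[:,2]>.17)]
    print(c,len(q))
    for z in np.arange(.17,.36,.01):
        r=q[(q[:,2]>=z)&(q[:,2]<z+.01)]
        if len(r): print(round(z,2),len(r),np.round(r.min(0)*1000),np.round(r.max(0)*1000))
    q=V[np.hypot(V[:,0]-.597,V[:,1]-.043)<.02];print("lid",np.round(np.percentile(q[q[:,2]<.17],[50,97],axis=0)*1000))
```

```text
[-4.58383501e-02  1.22239584e-01  1.62278970e+00 -2.72279303e-05
  1.40067722e+00 -1.88857558e-01]
side 5710
0.28 23 [580.  25. 282.] [619.  46. 290.]
0.29 78 [572.  26. 290.] [621.  54. 300.]
0.3 76 [572.  24. 300.] [620.  55. 310.]
0.31 73 [573.  25. 310.] [620.  57. 320.]
0.32 87 [558.  24. 320.] [638.  55. 330.]
0.33 193 [553.  21. 330.] [643.  58. 340.]
0.34 157 [547.  20. 340.] [649.  57. 350.]
0.35 181 [544.  17. 350.] [654.  62. 360.]
lid [[597.  34. 119.]
 [614.  52. 138.]]
top 5748
lid [[591.  33. 110.]
 [609.  41. 140.]]
```

The lid was not gripped and stands undisturbed, so the fingers must have closed above the knob. I'll measure where the fingertips really are against the reported TCP.

```bash
cat > tip.py <<'E'
from h import *
s=robot.observe();t=s["tcp_pos"]
p=robot.camera("side"); W=world(p)
m=(np.hypot(W[...,0]-t[0],W[...,1]-t[1])<.08)&(W[...,2]>t[2]-.03)&(W[...,2]<t[2]+.06)
v,u=np.where(m); print("gap",s["finger_gap"],"tcp",t,"low tip z",np.round(np.sort(W[m][:,2])[:12],4)); print("rows",v.max(),"cols",u.min(),u.max())
K=p["camera_matrix"];c=R.from_quat(p["rotation"]).inv().apply(t-p["origin"]);print("TCP px",K[0][0]*c[0]/-c[2]+K[0][2],K[1][1]*-c[1]/-c[2]+K[1][2])
import sys
if len(sys.argv)>1: save(p,sys.argv[1],(320,80,100,75),8)
E
python3 tip.py tipA.png; python3 -m pendant '[[0,0,0,0,0,0],[0,0,0,0,0,0],[0,0,0,0,0,0],[0,0,0,0,0,0],[0,0,0,0,0,0],[0,0,0,0,0,0],[0,0,0,0,0,0]]' 60 >/dev/null; python3 tip.py
```

```text
gap 0.019904131335695623 tcp [0.59556892 0.04272168 0.26015863] low tip z [0.284  0.2846 0.285  0.2851 0.2853 0.2853 0.2854 0.2855 0.2859 0.2868
 0.2869 0.2874]
rows 138 cols 361 386
TCP px 371.4386051404945 145.30262346980214
gap 0.06025435980082152 tcp [0.59662125 0.04269128 0.26228664] low tip z [0.2891 0.2909 0.292  0.2925 0.2927 0.2929 0.2937 0.2941 0.2942 0.2942
 0.2944 0.2945]
rows 136 cols 352 396
TCP px 372.0201769905287 144.4395885869059
```

View pics/tipA.png

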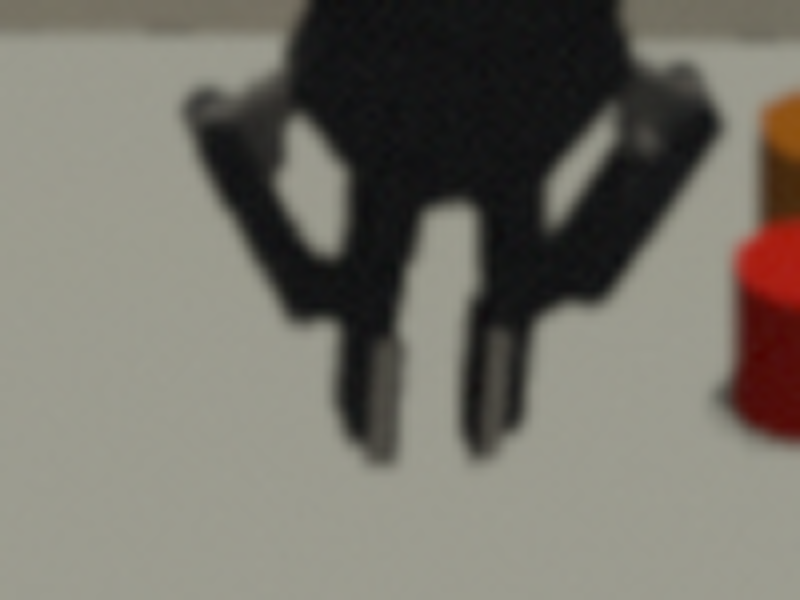

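The picture shows both fingertips ending near row 138, while the reported TCP projects to row 145. The real tips are about 22 mm above the reported TCP, so I'll grip that much lower.

```bash
python3 -m pendant '[[0,0,10,0,0,0],[0,0,20,0,0,0],[0,0,25,0,0,0],[0,0,25,0,0,0],[0,0,25,0,0,0],[0,0,25,0,0,0],[0,0,18,0,0,0],[0,0,12,0,0,0],[0,0,6,0,0,0],[0,0,4,0,0,0],[0,0,0,0,0,0],[0,0,0,0,0,0],[0,0,0,0,0,0]]'
python3 go.py 597.6 43 92 8
python3 - <<'E'
from h import *
for c in ("side","top"):
    p=robot.camera(c);W=world(p);q=pts(p,W,"lid_center");print(circ(q,.039,.03,.07,[.597,.043]),np.round(np.median(q,0),3))
E
```

```text
time: 9.72
tcp_pos: [0.5979, 0.0427, 0.0938]
orientation: [0.655, 0.756, 0.001, 0.001]
contact_force: [-0.5, -0.3, 0.0]
finger_gap: 0.0598
grasp_force: 0.0
t 9.72 tcp [597.9  42.7  93.8] head 8.2 tilt [ 0.0029 -0.0001] F [-0.5 -0.3  0. ] gap 59.8 grip 0.0 shift mm [ 0.4 -0.2  1.8]
turn about z (rad) 0.003
None [nan nan nan]
(array([0.6007, 0.0457]), 44, 0.0008) [0.583 0.014 0.074]
  return _methods._mean(a, axis=axis, dtype=dtype,
  ret = um.true_divide(
```

```bash
python3 -m pendant '[[0,0,2,0,0,0],[0,0,0,0,0,0],[0,0,0,0,0,0],[0,0,0,0,0,0],[0,0,0,0,0,0],[0,0,0,0,0,0],[0,0,0,0,0,0],[0,0,0,0,0,0],[0,0,0,0,0,0]]' 15 50
python3 go.py 597.6 43 92 8
```

```text
time: 10.67
tcp_pos: [0.5968, 0.0427, 0.0903]
orientation: [0.655, 0.756, 0.0, 0.0]
contact_force: [0.8, -0.4, -0.3]
finger_gap: 0.0244
grasp_force: 49.3
t 10.67 tcp [596.8  42.7  90.3] head 8.19 tilt [0.0006 0.    ] F [ 0.8 -0.4 -0.3] gap 24.4 grip 49.3 shift mm [ 0.2  0.8 -1.7]
turn about z (rad) 0.003
```

```bash
python3 -m pendant '[[0,0,-3,0,0,0],[0,0,-6,0,0,0],[0,0,-12,0,0,0],[0,0,-20,0,0,0],[0,0,-25,0,0,0],[0,0,-25,0,0,0],[0,0,-25,0,0,0],[0,0,-20,0,0,0],[0,0,-10,0,0,0],[0,0,-4,0,0,0],[0,0,0,0,0,0],[0,0,0,0,0,0]]'
python3 go.py 518 292 240 8
```

```text
time: 11.67
tcp_pos: [0.5956, 0.0427, 0.2388]
orientation: [0.655, 0.756, -0.001, -0.001]
contact_force: [0.2, -0.2, -4.3]
finger_gap: 0.0243
grasp_force: 49.5
t 11.67 tcp [595.6  42.7 238.8] head 8.19 tilt [-0.0026  0.0001] F [ 0.2 -0.2 -4.3] gap 24.3 grip 49.5 shift mm [257.8 -41.2  -1. ]
turn about z (rad) 0.003
```

```bash
python3 -m pendant '[[3,0,0,0,0,0],[8,-1,0,0,0,0],[13,-2,0,0,0,0],[18,-3,0,0,0,0],[22,-4,0,0,0,0],[24,-4,0,0,0,0],[25,-4,0,0,0,0],[25,-4,0,0,0,0],[25,-4,0,0,0,0],[24,-4,0,0,0,0],[22,-4,0,0,0,0],[19,-3,0,0,0,0],[14,-2,0,0,0,0],[9,-1,0,0,0,0],[5,-1,0,0,0,0],[2,0,0,0,0,0],[0,0,0,0,0,0],[0,0,0,0,0,0],[0,0,0,0,0,0],[0,0,0,0,0,0]]'
python3 go.py 518 292 82 8
```

```text
time: 13.33
tcp_pos: [0.5196, 0.2914, 0.2402]
orientation: [0.655, 0.755, -0.0, 0.0]
contact_force: [0.2, -0.0, -3.3]
finger_gap: 0.0247
grasp_force: 49.5
t 13.33 tcp [519.6 291.4 240.2] head 8.12 tilt [ 0.0001 -0.0002] F [ 0.2 -0.  -3.3] gap 24.7 grip 49.5 shift mm [  0.8  -1.5 158.2]
turn about z (rad) 0.002
```

```bash
python3 -m pendant '[[0,0,5,0,0,0],[0,0,12,0,0,0],[0,0,20,0,0,0],[0,0,24,0,0,0],[0,0,24,0,0,0],[0,0,22,0,0,0],[0,0,18,0,0,0],[0,0,12,0,0,0],[0,0,7,0,0,0],[0,0,4,0,0,0],[0,0,0,0,0,0],[0,0,0,0,0,0],[0,0,0,0,0,0]]'
python3 go.py 518 292 82 8
```

```text
time: 14.42
tcp_pos: [0.5205, 0.2928, 0.0938]
orientation: [0.655, 0.756, 0.001, 0.001]
contact_force: [0.1, 0.9, -4.0]
finger_gap: 0.0246
grasp_force: 49.5
t 14.42 tcp [520.5 292.8  93.8] head 8.19 tilt [0.0028 0.0012] F [ 0.1  0.9 -4. ] gap 24.6 grip 49.5 shift mm [-0.4 -2.6 11.8]
turn about z (rad) 0.003
```

```bash
python3 -m pendant '[[0,0,2,0,0,0],[0,0,2,0,0,0],[0,0,1,0,0,0],[0,0,1,0,0,0],[0,0,0,0,0,0],[0,0,0,0,0,0],[0,0,0,0,0,0]]'
python3 go.py 518 292 82 8
```

```text
time: 15.0
tcp_pos: [0.5192, 0.2922, 0.0862]
orientation: [0.655, 0.756, -0.0, 0.0]
contact_force: [0.3, 0.8, -3.8]
finger_gap: 0.0245
grasp_force: 49.5
t 15.0 tcp [519.2 292.2  86.2] head 8.19 tilt [ 0. -0.] F [ 0.3  0.8 -3.8] gap 24.5 grip 49.5 shift mm [-0.1 -1.3  4.2]
turn about z (rad) 0.003
```

```bash
python3 -m pendant '[[0,0,1,0,0,0],[0,0,1,0,0,0],[0,0,1,0,0,0],[0,0,0,0,0,0],[0,0,0,0,0,0],[0,0,0,0,0,0]]'
python3 go.py 518 292 82 8
```

```text
time: 15.5
tcp_pos: [0.5192, 0.2922, 0.0832]
orientation: [0.655, 0.756, -0.0, -0.0]
contact_force: [0.2, -0.2, -5.0]
finger_gap: 0.0245
grasp_force: 49.5
t 15.5 tcp [519.2 292.2  83.2] head 8.19 tilt [-0. -0.] F [ 0.2 -0.2 -5. ] gap 24.5 grip 49.5 shift mm [-0.  -1.2  1.2]
turn about z (rad) 0.003
```

```bash
python3 -m pendant '[[0,0,1,0,0,0],[0,0,1,0,0,0],[0,0,0,0,0,0],[0,0,0,0,0,0],[0,0,0,0,0,0]]'
python3 go.py 518 292 80 8
```

```text
time: 15.92
tcp_pos: [0.5192, 0.2922, 0.0812]
orientation: [0.655, 0.756, -0.0, 0.0]
contact_force: [0.7, -0.4, -3.5]
finger_gap: 0.0247
grasp_force: 49.5
t 15.92 tcp [519.2 292.2  81.2] head 8.19 tilt [-0. -0.] F [ 0.7 -0.4 -3.5] gap 24.7 grip 49.5 shift mm [-0.  -1.2  1.2]
turn about z (rad) 0.003
```

```bash
python3 -m pendant '[[0,0,1,0,0,0],[0,0,1,0,0,0],[0,0,0,0,0,0],[0,0,0,0,0,0],[0,0,0,0,0,0]]'
python3 go.py 518 292 80 8
```

```text
time: 16.33
tcp_pos: [0.5198, 0.2924, 0.0802]
orientation: [0.655, 0.756, 0.001, 0.0]
contact_force: [-0.3, -1.2, 2.5]
finger_gap: 0.0248
grasp_force: 50.2
t 16.33 tcp [519.8 292.4  80.2] head 8.19 tilt [0.0012 0.0004] F [-0.3 -1.2  2.5] gap 24.8 grip 50.2 shift mm [-0.2 -1.9  0.2]
turn about z (rad) 0.003
```

The lid is down on the mat. Release, rise and head for the shade.

```bash
python3 -m pendant '[[0,0,0,0,0,0],[0,0,0,0,0,0],[0,0,0,0,0,0],[0,0,0,0,0,0],[0,0,0,0,0,0],[0,0,-10,0,0,0],[0,0,-25,0,0,0],[0,0,-35,0,0,0],[0,0,-35,0,0,0],[0,0,-20,0,0,0],[0,0,-5,0,0,0],[0,0,0,0,0,0],[0,0,0,0,0,0]]' 70
python3 go.py 616 -92 200 8
```

```text
time: 17.42
tcp_pos: [0.5187, 0.292, 0.2085]
orientation: [0.655, 0.756, -0.0, -0.0]
contact_force: [0.0, -0.2, -0.8]
finger_gap: 0.0702
grasp_force: 0.0
t 17.42 tcp [518.7 292.  208.5] head 8.19 tilt [-0.0009 -0.0004] F [ 0.  -0.2 -0.8] gap 70.2 grip 0.0 shift mm [-394.    41.6    8.6]
turn about z (rad) 0.003
```

```bash
python3 -m pendant '[[-8,1,0,0,0,0],[-18,2,0,0,0,0],[-28,3,0,0,0,0],[-32,3,0,0,0,0],[-34,4,0,0,0,0],[-34,4,0,0,0,0],[-34,4,0,0,0,0],[-34,3,0,0,0,0],[-34,4,0,0,0,0],[-34,4,0,0,0,0],[-34,3,0,0,0,0],[-30,3,0,0,0,0],[-22,2,0,0,0,0],[-12,1,0,0,0,0],[-6,1,0,0,0,0],[0,0,0,0,0,0],[0,0,0,0,0,0],[0,0,0,0,0,0],[0,0,0,0,0,0],[0,0,0,0,0,0]]'
python3 go.py 616 -91.8 94 8
python3 - <<'E'
from h import *
p=robot.camera("side");W=world(p)
for n,rb,cz in (("shade_center",.025,(.11,.134)),("lid_center",.013,(.1,.125))):
    q=pts(p,W,n); print(n,circ(q,rb,*cz,np.median(q[:,:2],0)) if len(q) else 0)
q=pts(p,W,"pad_lid");print("red pad",disc(q,.008,.022),len(q))
E
```

```text
time: 19.08
tcp_pos: [0.6169, -0.0905, 0.2093]
orientation: [0.654, 0.756, 0.0, -0.0]
contact_force: [0.5, -0.2, -0.3]
finger_gap: 0.0702
grasp_force: 0.0
t 19.08 tcp [616.9 -90.5 209.3] head 8.29 tilt [0.0001 0.0002] F [ 0.5 -0.2 -0.3] gap 70.2 grip 0.0 shift mm [ -1.2  -1.  115.3]
turn about z (rad) 0.005
shade_center (array([ 0.6109, -0.1343]), 218, 0.0053)
lid_center (array([0.5167, 0.2721]), 93, 0.0041)
red pad (array([586.8,  44.1]), 45.8, array([583.6,  45.6])) 461
```

```bash
python3 -m pendant '[[-1,-1,8,0,0,0],[0,0,18,0,0,0],[0,0,24,0,0,0],[0,0,24,0,0,0],[0,0,20,0,0,0],[0,0,12,0,0,0],[0,0,7,0,0,0],[0,0,4,0,0,0],[0,0,2,0,0,0],[0,0,0,0,0,0],[0,0,0,0,0,0],[0,0,0,0,0,0],[0,0,0,0,0,0]]'
python3 go.py 616 -91.8 90 8
```

```text
time: 20.37
tcp_pos: [0.6169, -0.0931, 0.0914]
orientation: [0.655, 0.756, 0.0, 0.001]
contact_force: [-0.1, -0.5, -0.5]
finger_gap: 0.0702
grasp_force: 0.0
t 20.37 tcp [616.9 -93.1  91.4] head 8.2 tilt [ 0.002  -0.0005] F [-0.1 -0.5 -0.5] gap 70.2 grip 0.0 shift mm [ 1.4 -0.7  1.4]
turn about z (rad) 0.003
```

```bash
python3 -m pendant '[[0,0,0,0,0,0],[0,0,0,0,0,0],[0,0,0,0,0,0],[0,0,0,0,0,0],[0,0,0,0,0,0],[0,0,0,0,0,0],[0,0,0,0,0,0],[0,0,0,0,0,0]]' 35 45
python3 go.py 616 -91.8 90 8
```

```text
time: 21.03
tcp_pos: [0.6165, -0.0931, 0.0911]
orientation: [0.655, 0.756, 0.0, 0.0]
contact_force: [-1.5, -0.7, 4.2]
finger_gap: 0.0486
grasp_force: 47.7
t 21.03 tcp [616.5 -93.1  91.1] head 8.19 tilt [ 0.0007 -0.0004] F [-1.5 -0.7  4.2] gap 48.6 grip 47.7 shift mm [ 1.4 -0.3  1.1]
turn about z (rad) 0.003
```

```bash
python3 -m pendant '[[0,0,-3,0,0,0],[0,0,-6,0,0,0],[0,0,-12,0,0,0],[0,0,-20,0,0,0],[0,0,-25,0,0,0],[0,0,-25,0,0,0],[0,0,-25,0,0,0],[0,0,-20,0,0,0],[0,0,-14,0,0,0],[0,0,-8,0,0,0],[0,0,-4,0,0,0],[0,0,0,0,0,0],[0,0,0,0,0,0],[0,0,0,0,0,0]]'
python3 go.py 396 268 250 8
```

```text
time: 22.2
tcp_pos: [0.615, -0.0926, 0.25]
orientation: [0.655, 0.756, -0.001, -0.002]
contact_force: [-0.2, 0.4, -3.3]
finger_gap: 0.0485
grasp_force: 47.4
t 22.2 tcp [615.  -92.6 250. ] head 8.19 tilt [-0.0035  0.0009] F [-0.2  0.4 -3.3] gap 48.5 grip 47.4 shift mm [ 388.1 -165.4    1.1]
turn about z (rad) 0.003
```

```bash
python3 -m pendant '[[4,-2,0,0,0,0],[9,-4,0,0,0,0],[15,-6,0,0,0,0],[21,-9,0,0,0,0],[26,-11,0,0,0,0],[29,-12,0,0,0,0],[30,-13,0,0,0,0],[30,-13,0,0,0,0],[30,-13,0,0,0,0],[30,-13,0,0,0,0],[30,-13,0,0,0,0],[30,-13,0,0,0,0],[29,-12,0,0,0,0],[26,-11,0,0,0,0],[20,-8,0,0,0,0],[14,-6,0,0,0,0],[9,-4,0,0,0,0],[4,-2,0,0,0,0],[2,0,0,0,0,0],[0,0,0,0,0,0]]'
python3 -m pendant '[[0,0,0,0,0,0],[0,0,0,0,0,0],[0,0,0,0,0,0]]' >/dev/null
python3 go.py 396 268 81 8
```

```text
time: 23.87
tcp_pos: [0.3974, 0.2676, 0.2522]
orientation: [0.655, 0.756, 0.0, 0.0]
contact_force: [0.2, -0.6, -4.4]
finger_gap: 0.0483
grasp_force: 47.4
t 24.12 tcp [397.9 267.  252.2] head 8.12 tilt [-0.     -0.0003] F [ 0.5  0.3 -3.3] gap 48.2 grip 47.4 shift mm [  1.3  -1.8 171.2]
turn about z (rad) 0.002
```

```bash
python3 -m pendant '[[1,-2,5,0,0,0],[0,0,12,0,0,0],[0,0,20,0,0,0],[0,0,25,0,0,0],[0,0,25,0,0,0],[0,0,25,0,0,0],[0,0,20,0,0,0],[0,0,14,0,0,0],[0,0,9,0,0,0],[0,0,5,0,0,0],[0,0,3,0,0,0],[0,0,1,0,0,0],[0,0,0,0,0,0],[0,0,0,0,0,0]]'
python3 go.py 396 268 81 8
```

```text
time: 25.28
tcp_pos: [0.3963, 0.2688, 0.0893]
orientation: [0.655, 0.756, 0.001, 0.0]
contact_force: [-0.4, 0.3, -2.9]
finger_gap: 0.0486
grasp_force: 47.4
t 25.28 tcp [396.3 268.8  89.3] head 8.19 tilt [0.002 0.001] F [-0.4  0.3 -2.9] gap 48.6 grip 47.4 shift mm [-0.7 -0.4  8.3]
turn about z (rad) 0.003
```

```bash
python3 -m pendant '[[0,0,2,0,0,0],[0,0,2,0,0,0],[0,0,1,0,0,0],[0,0,1,0,0,0],[0,0,1,0,0,0],[0,0,0,0,0,0],[0,0,0,0,0,0],[0,0,0,0,0,0]]'
python3 go.py 396 268 81 8
```

```text
time: 25.95
tcp_pos: [0.3953, 0.2683, 0.0811]
orientation: [0.655, 0.756, -0.0, 0.0]
contact_force: [-0.2, -0.0, -4.9]
finger_gap: 0.0479
grasp_force: 47.4
t 25.95 tcp [395.3 268.3  81.1] head 8.19 tilt [-0.0001 -0.0001] F [-0.2 -0.  -4.9] gap 47.9 grip 47.4 shift mm [-0.4  0.6  0.1]
turn about z (rad) 0.003
```

```bash
python3 -m pendant '[[0,0,1,0,0,0],[0,0,1,0,0,0],[0,0,0,0,0,0],[0,0,0,0,0,0],[0,0,0,0,0,0]]'
python3 go.py 396 268 81 8
```

```text
time: 26.37
tcp_pos: [0.3955, 0.2686, 0.0811]
orientation: [0.655, 0.756, -0.0, -0.0]
contact_force: [-3.7, -2.2, 7.8]
finger_gap: 0.0482
grasp_force: 48.6
t 26.37 tcp [395.5 268.6  81.1] head 8.2 tilt [-0.0006  0.    ] F [-3.7 -2.2  7.8] gap 48.2 grip 48.6 shift mm [-0.7  0.4  0.1]
turn about z (rad) 0.004
```

```bash
python3 -m pendant '[[0,0,0,0,0,0],[0,0,0,0,0,0],[0,0,0,0,0,0],[0,0,0,0,0,0],[0,0,0,0,0,0],[0,0,-10,0,0,0],[0,0,-25,0,0,0],[0,0,-35,0,0,0],[0,0,-35,0,0,0],[0,0,-20,0,0,0],[0,0,-5,0,0,0],[0,0,0,0,0,0],[0,0,0,0,0,0]]' 75
python3 -m pendant '[[0,0,0,0,0,0.1],[0,0,0,0,0,0.12],[0,0,0,0,0,0.12],[0,0,0,0,0,0.12],[0,0,0,0,0,0.12],[0,0,0,0,0,0.12],[0,0,0,0,0,0.12],[0,0,0,0,0,0.12],[0,0,0,0,0,0.12],[0,0,0,0,0,0.12],[0,0,0,0,0,0.12],[0,0,0,0,0,0.12],[0,0,0,0,0,0.12],[0,0,0,0,0,0.03],[0,0,0,0,0,0],[0,0,0,0,0,0],[0,0,0,0,0,0]]' 85
python3 - <<'E'
from h import *
for c in ("top","side"):
    p=robot.camera(c); W=world(p)
    save(p,c+"2.png",(240,140,200,150) if c=="top" else (240,120,200,200),3)
    q=pts(p,W,"chalice_center");print(c,circ(q,.030,.102,.125,[.644,-.019]),disc(q,.125,.14))
    V=W.reshape(-1,3);V=V[~np.isnan(V[:,0])];q=V[np.hypot(V[:,0]-.642,V[:,1]+.02)<.036];print(circ(q,.030,.1,.125,[.644,-.019]),disc(q,.126,.14))
    for n in ("pad_shade","pad_lid"):
        q=pts(p,W,n); 
        if len(q): print(n,disc(q,.008,.024),len(q))
    print("rack",rect(pts(p,W,"rack"),.006,.02)); 
    for x,y,r in ((.519,.292,.013),(.395,.268,.025)):
        q=V[np.hypot(V[:,0]-x,V[:,1]-y)<.045]; print("mat obj",circ(q,r,.1,.124,[x,y]))
E
python3 go.py 643 -20 200 -82
```

```text
time: 27.45
tcp_pos: [0.3948, 0.2681, 0.2085]
orientation: [0.655, 0.756, -0.0, -0.0]
contact_force: [-0.1, -0.6, 0.3]
finger_gap: 0.0751
grasp_force: 0.0
time: 28.87
tcp_pos: [0.3945, 0.2679, 0.2077]
orientation: [0.997, 0.072, -0.001, 0.001]
contact_force: [-0.7, 0.3, 0.6]
finger_gap: 0.0849
grasp_force: 0.0
top (array([0.399 , 0.2751]), 63, 0.001) (array([393. , 267.3]), 24.5, array([391.5, 267.8]))
(array([ 0.6429, -0.0179]), 135, 0.0017) (array([644.1, -17.9]), 30.3, array([643.8, -18.5]))
pad_shade (array([616.2, -91.7]), 44.6, array([615.4, -92. ])) 746
pad_lid (array([596.3,  43. ]), 43.1, array([596. ,  42.7])) 707
rack (array([606.7, -24.6]), array([172.1, 240.1]), 7.77)
mat obj (array([0.5212, 0.2925]), 43, 0.0006)
mat obj (array([0.396, 0.27 ]), 61, 0.0004)
side (array([ 0.6443, -0.0187]), 425, 0.0018) (array([643.3, -18.9]), 32.4, array([644. , -20.2]))
(array([ 0.6443, -0.0187]), 453, 0.0018) (array([643.5, -18.6]), 32.1, array([643.5, -20. ]))
pad_shade (array([615. , -90.8]), 47.2, array([615.9, -93.8])) 932
pad_lid (array([598. ,  43.3]), 45.9, array([595.8,  40.1])) 728
rack (array([606.5, -26. ]), array([170.3, 244.6]), 8.01)
mat obj (array([0.5209, 0.2932]), 86, 0.0014)
mat obj (array([0.3952, 0.2702]), 173, 0.0012)
t 29.37 tcp [395.4 268.4 209.3] head -81.76 tilt [0.0002 0.0001] F [ 0.4  0.8 -0.2] gap 84.8 grip 0.0 shift mm [203.7 320.9   9.3]
turn about z (rad) 0.004
```

View pics/side2.png

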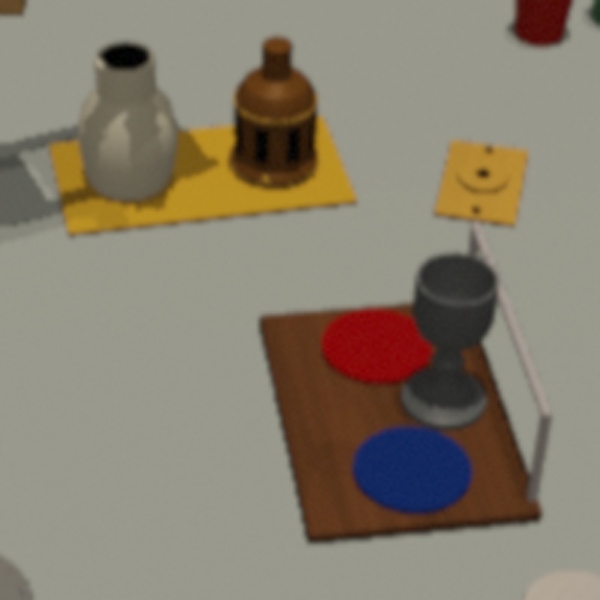

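The crop shows the shade (125,130) and the lid (277,115) upright on the mat. The chalice at (445,340) is clear and both pads are empty. Now the chalice.

```bash
python3 -m pendant '[[4,7,0,0,0,0],[8,13,0,0,0,0],[12,19,0,0,0,0],[15,23,0,0,0,0],[16,25,0,0,0,0],[16,25,0,0,0,0],[16,25,0,0,0,0],[16,25,0,0,0,0],[16,25,0,0,0,0],[16,25,0,0,0,0],[16,25,0,0,0,0],[15,24,0,0,0,0],[14,22,0,0,0,0],[11,17,0,0,0,0],[8,12,0,0,0,0],[4,6,0,0,0,0],[2,2,0,0,0,0],[0,0,0,0,0,0],[0,0,0,0,0,0],[0,0,0,0,0,0]]'
python3 -m pendant '[[0,0,0,0,0,0],[0,0,0,0,0,0],[0,0,0,0,0,0]]' >/dev/null
python3 go.py 644 -18.5 84 -82
```

```text
time: 31.03
tcp_pos: [0.6435, -0.0179, 0.2092]
orientation: [0.997, 0.072, -0.0, -0.0]
contact_force: [-0.3, 0.2, -0.3]
finger_gap: 0.0851
grasp_force: 0.0
t 31.28 tcp [643.9 -18.5 209.4] head -81.72 tilt [ 0.0002 -0.    ] F [ 0.9 -0.5 -1.1] gap 84.8 grip 0.0 shift mm [1.000e-01 0.000e+00 1.254e+02]
turn about z (rad) 0.005
```

```bash
python3 -m pendant '[[0,0,8,0,0,0],[0,0,18,0,0,0],[0,0,25,0,0,0],[0,0,25,0,0,0],[0,0,20,0,0,0],[0,0,12,0,0,0],[0,0,8,0,0,0],[0,0,5,0,0,0],[0,0,3,0,0,0],[0,0,1,0,0,0],[0,0,0,0,0,0],[0,0,0,0,0,0],[0,0,0,0,0,0]]'
python3 go.py 644 -18.5 83 -82
```

```text
time: 32.37
tcp_pos: [0.645, -0.0191, 0.0854]
orientation: [0.997, 0.072, 0.001, 0.0]
contact_force: [-0.3, 0.2, -0.6]
finger_gap: 0.0851
grasp_force: 0.0
t 32.37 tcp [645.  -19.1  85.4] head -81.76 tilt [ 0.0021 -0.0003] F [-0.3  0.2 -0.6] gap 85.1 grip 0.0 shift mm [-0.9 -0.8  2.4]
turn about z (rad) 0.004
```

```bash
python3 -m pendant '[[0,0,0,0,0,0],[0,0,0,0,0,0],[0,0,0,0,0,0],[0,0,0,0,0,0],[0,0,0,0,0,0],[0,0,0,0,0,0],[0,0,0,0,0,0],[0,0,0,0,0,0]]' 45 45
python3 go.py 644 -18.5 83 -82
```

```text
time: 33.03
tcp_pos: [0.6449, -0.0187, 0.0854]
orientation: [0.997, 0.072, 0.001, -0.0]
contact_force: [-0.4, 2.4, 5.8]
finger_gap: 0.0594
grasp_force: 48.8
t 33.03 tcp [644.9 -18.7  85.4] head -81.76 tilt [0.0016 0.0004] F [-0.4  2.4  5.8] gap 59.4 grip 48.8 shift mm [-0.8 -0.3  2.4]
turn about z (rad) 0.004
```

```bash
python3 -m pendant '[[0,0,-3,0,0,0],[0,0,-6,0,0,0],[0,0,-12,0,0,0],[0,0,-20,0,0,0],[0,0,-25,0,0,0],[0,0,-25,0,0,0],[0,0,-20,0,0,0],[0,0,-12,0,0,0],[0,0,-6,0,0,0],[0,0,-3,0,0,0],[0,0,0,0,0,0],[0,0,0,0,0,0],[0,0,0,0,0,0]]'
python3 go.py 480.4 -319 215 -82
```

```text
time: 34.12
tcp_pos: [0.6429, -0.0189, 0.214]
orientation: [0.997, 0.072, -0.002, -0.0]
contact_force: [0.1, 0.3, -3.9]
finger_gap: 0.0593
grasp_force: 49.1
t 34.12 tcp [642.9 -18.9 214. ] head -81.76 tilt [-0.0037  0.0005] F [ 0.1  0.3 -3.9] gap 59.3 grip 49.1 shift mm [-203.8  273.8   -0.5]
turn about z (rad) 0.004
```

```bash
python3 -m pendant '[[-3,4,0,0,0,0],[-6,8,0,0,0,0],[-10,13,0,0,0,0],[-13,18,0,0,0,0],[-15,20,0,0,0,0],[-16,21,0,0,0,0],[-16,21,0,0,0,0],[-16,21,0,0,0,0],[-16,21,0,0,0,0],[-16,21,0,0,0,0],[-16,21,0,0,0,0],[-15,20,0,0,0,0],[-13,18,0,0,0,0],[-11,15,0,0,0,0],[-9,12,0,0,0,0],[-6,9,0,0,0,0],[-4,6,0,0,0,0],[-2,3,0,0,0,0],[-1,2,0,0,0,0],[0,0,0,0,0,0]]'
python3 -m pendant '[[0,0,0,0,0,0],[0,0,0,0,0,0],[0,0,0,0,0,0],[0,0,0,0,0,0]]' >/dev/null
python3 go.py 480.4 -319 98 -82
```

```text
time: 35.78
tcp_pos: [0.4815, -0.3194, 0.2162]
orientation: [0.997, 0.072, 0.0, -0.0]
contact_force: [0.0, -0.1, -2.8]
finger_gap: 0.059
grasp_force: 49.2
t 36.12 tcp [ 481.7 -318.9  216.2] head -81.71 tilt [-0.0001  0.0001] F [-0.3  0.8 -2.6] gap 59.7 grip 49.2 shift mm [-1.300e+00 -1.000e-01  1.182e+02]
turn about z (rad) 0.005
```

```bash
python3 -m pendant '[[-1,0,5,0,0,0],[0,0,12,0,0,0],[0,0,20,0,0,0],[0,0,22,0,0,0],[0,0,20,0,0,0],[0,0,13,0,0,0],[0,0,8,0,0,0],[0,0,5,0,0,0],[0,0,3,0,0,0],[0,0,0,0,0,0],[0,0,0,0,0,0],[0,0,0,0,0,0]]'
python3 go.py 480.4 -319 98 -82
```

```text
time: 37.12
tcp_pos: [0.4813, -0.3203, 0.1095]
orientation: [0.997, 0.072, 0.001, 0.001]
contact_force: [0.3, -0.1, -2.7]
finger_gap: 0.0591
grasp_force: 49.2
t 37.12 tcp [ 481.3 -320.3  109.5] head -81.76 tilt [ 0.0019 -0.0017] F [ 0.3 -0.1 -2.7] gap 59.1 grip 49.2 shift mm [-0.8 -1.4 11.5]
turn about z (rad) 0.004
```

```bash
python3 -m pendant '[[0,0,2,0,0,0],[0,0,2,0,0,0],[0,0,1,0,0,0],[0,0,1,0,0,0],[0,0,1,0,0,0],[0,0,0,0,0,0],[0,0,0,0,0,0],[0,0,0,0,0,0]]'
python3 go.py 480.4 -319 98 -82
```

```text
time: 37.78
tcp_pos: [0.4805, -0.3196, 0.1012]
orientation: [0.997, 0.072, -0.0, 0.0]
contact_force: [-0.3, 0.8, -2.7]
finger_gap: 0.0594
grasp_force: 49.2
t 37.78 tcp [ 480.5 -319.6  101.2] head -81.76 tilt [-0. -0.] F [-0.3  0.8 -2.7] gap 59.4 grip 49.2 shift mm [-0.  -0.6  3.2]
turn about z (rad) 0.004
```

```bash
python3 -m pendant '[[0,0,1,0,0,0],[0,0,1,0,0,0],[0,0,1,0,0,0],[0,0,0,0,0,0],[0,0,0,0,0,0],[0,0,0,0,0,0]]'
python3 go.py 480.4 -319 98 -82
```

```text
time: 38.28
tcp_pos: [0.4806, -0.3196, 0.0985]
orientation: [0.997, 0.072, 0.0, 0.0]
contact_force: [0.2, 1.0, -0.3]
finger_gap: 0.0596
grasp_force: 49.3
t 38.28 tcp [ 480.6 -319.6   98.5] head -81.76 tilt [ 0.0003 -0.0002] F [ 0.2  1.  -0.3] gap 59.6 grip 49.3 shift mm [-0.1 -0.6  0.5]
turn about z (rad) 0.004
```

```bash
python3 -m pendant '[[0,0,1,0,0,0],[0,0,0,0,0,0],[0,0,0,0,0,0],[0,0,0,0,0,0]]'
python3 -m pendant '[[0,0,0,0,0,0],[0,0,0,0,0,0],[0,0,0,0,0,0],[0,0,0,0,0,0],[0,0,0,0,0,0],[0,0,-10,0,0,0],[0,0,-20,0,0,0],[0,0,-30,0,0,0],[0,0,-30,0,0,0],[0,0,-20,0,0,0],[0,0,-5,0,0,0],[0,0,0,0,0,0],[0,0,0,0,0,0]]' 85
python3 go.py 521 293 215 8
```

```text
time: 38.62
tcp_pos: [0.481, -0.3196, 0.0984]
orientation: [0.997, 0.072, 0.0, 0.0]
contact_force: [-1.5, 3.0, 4.9]
finger_gap: 0.0594
grasp_force: 49.9
time: 39.7
tcp_pos: [0.4801, -0.3193, 0.2116]
orientation: [0.997, 0.072, -0.0, -0.0]
contact_force: [-1.0, -0.5, -0.2]
finger_gap: 0.0851
grasp_force: 0.0
t 39.7 tcp [ 480.1 -319.3  211.6] head -81.77 tilt [-0.0005  0.0004] F [-1.  -0.5 -0.2] gap 85.1 grip 0.0 shift mm [ 128.2 -600.1   -3.1]
turn about z (rad) -1.567
```

```bash
python3 -m pendant '[[0,0,0,0,0,-0.1],[0,0,0,0,0,-0.12],[0,0,0,0,0,-0.12],[0,0,0,0,0,-0.12],[0,0,0,0,0,-0.12],[0,0,0,0,0,-0.12],[0,0,0,0,0,-0.12],[0,0,0,0,0,-0.12],[0,0,0,0,0,-0.12],[0,0,0,0,0,-0.12],[0,0,0,0,0,-0.12],[0,0,0,0,0,-0.12],[0,0,0,0,0,-0.12],[0,0,0,0,0,-0.03],[0,0,0,0,0,0],[0,0,0,0,0,0],[0,0,0,0,0,0]]' 70
python3 - <<'E'
from h import *
for c in ("top","side"):
    p=robot.camera(c); W=world(p);V=W.reshape(-1,3);V=V[~np.isnan(V[:,0])]
    for n,x,y,r,z in (("lid",.521,.2925,.013,(.1,.124)),("shade",.3955,.27,.025,(.1,.124)),("chal",.4805,-.319,.03,(.115,.138))):
        q=V[np.hypot(V[:,0]-x,V[:,1]-y)<.04]; print(c,n,circ(q,r,*z,[x,y]), q[q[:,2]<.16][:,2].max())
E
python3 go.py 521 292.5 213 8
```

```text
time: 41.12
tcp_pos: [0.4798, -0.3189, 0.2106]
orientation: [0.655, 0.756, -0.0, -0.001]
contact_force: [0.0, -0.8, -0.2]
finger_gap: 0.0698
grasp_force: 0.0
top lid (array([0.521 , 0.2928]), 49, 0.0009) 0.13317783302322583
top shade (array([0.3959, 0.2701]), 64, 0.0003) 0.13578577283600057
t 41.17 tcp [ 480.  -319.1  211. ] head 8.15 tilt [-0.0016  0.0014] F [ 0.1 -0.4  0.3] gap 69.8 grip 0.0 shift mm [599.6 127.3  -1.2]
turn about z (rad) 0.003Traceback (most recent call last):
  File "<stdin>", line 5, in <module>
    return umr_maximum(a, axis, None, out, keepdims, initial, where)
ValueError: zero-size array to reduction operation maximum which has no identity
```

Gripper hid the chalice there; I'll check it once the arm is away.

```bash
python3 -m pendant '[[12,3,0,0,0,0],[24,5,0,0,0,0],[34,7,0,0,0,0],[37,8,0,0,0,0],[37,8,0,0,0,0],[37,8,0,0,0,0],[37,8,0,0,0,0],[37,8,0,0,0,0],[37,8,0,0,0,0],[37,8,0,0,0,0],[37,8,0,0,0,0],[37,8,0,0,0,0],[37,8,0,0,0,0],[37,8,0,0,0,0],[37,8,0,0,0,0],[34,7,0,0,0,0],[26,5,0,0,0,0],[16,3,0,0,0,0],[8,2,0,0,0,0],[2,0,0,0,0,0]]'
python3 -m pendant '[[0,0,0,0,0,0],[0,0,0,0,0,0],[0,0,0,0,0,0],[0,0,0,0,0,0],[0,0,0,0,0,0]]' >/dev/null
python3 go.py 521 292.8 81 8
python3 - <<'E'
from h import *
for c in ("top","side"):
    p=robot.camera(c); W=world(p);V=W.reshape(-1,3);V=V[~np.isnan(V[:,0])]
    for n,x,y,r,z in (("chal",.4805,-.319,.03,(.115,.138)),):
        q=V[np.hypot(V[:,0]-x,V[:,1]-y)<.04]; print(c,n,circ(q,r,*z,[x,y]), disc(q,.138,.16),q[q[:,2]<.16][:,2].max())
    q=pts(p,W,"stand",np.array([.479,-.317]));print("stand",disc(q,.018,.035)) if len(q) else 0
E
```

```text
time: 42.83
tcp_pos: [0.521, 0.2943, 0.2121]
orientation: [0.654, 0.756, -0.0, -0.0]
contact_force: [0.1, -1.1, -0.5]
finger_gap: 0.0701
grasp_force: 0.0
t 43.25 tcp [521.9 291.6 212.3] head 8.11 tilt [ 0.0001 -0.0001] F [-0.3 -0.4 -0.1] gap 70.3 grip 0.0 shift mm [  1.3  -0.7 131.3]
turn about z (rad) 0.002
top chal (array([ 0.4793, -0.3174]), 117, 0.0018) (array([ 480.2, -318.4]), 30.4, array([ 480.1, -318.9])) 0.14973893743694555
stand (array([ 479.1, -317.1]), 56.7, array([ 467.1, -306.3]))
side chal (array([ 0.4808, -0.3194]), 529, 0.0017) (array([ 481.4, -318.1]), 32.4, array([ 481.5, -320.4])) 0.14714367692875585
stand (array([ 480.2, -320.3]), 58.3, array([ 480.7, -332.8]))
```

The chalice stands centred on the stand to within about 1 mm. Now the lid goes back.

```bash
python3 -m pendant '[[1,-1,8,0,0,0],[0,0,18,0,0,0],[0,0,25,0,0,0],[0,0,25,0,0,0],[0,0,22,0,0,0],[0,0,14,0,0,0],[0,0,9,0,0,0],[0,0,6,0,0,0],[0,0,3,0,0,0],[0,0,1,0,0,0],[0,0,0,0,0,0],[0,0,0,0,0,0],[0,0,0,0,0,0]]'
python3 go.py 521 292.8 81 8
python3 -m pendant '[[0,0,0,0,0,0],[0,0,0,0,0,0],[0,0,0,0,0,0],[0,0,0,0,0,0],[0,0,0,0,0,0],[0,0,0,0,0,0],[0,0,0,0,0,0],[0,0,0,0,0,0],[0,0,0,0,0,0],[0,0,0,0,0,0]]' 15 50
python3 go.py 521 292.8 81 8
```

```text
time: 44.53
tcp_pos: [0.5214, 0.2938, 0.0824]
orientation: [0.655, 0.756, 0.001, 0.0]
contact_force: [0.1, -0.4, -0.4]
finger_gap: 0.0699
grasp_force: 0.0
t 44.53 tcp [521.4 293.8  82.4] head 8.19 tilt [0.002  0.0008] F [ 0.1 -0.4 -0.4] gap 69.9 grip 0.0 shift mm [-0.9 -0.5  1.4]
turn about z (rad) 0.003
time: 45.37
tcp_pos: [0.5205, 0.2935, 0.0816]
orientation: [0.655, 0.756, -0.0, -0.0]
contact_force: [-3.6, -1.2, 5.4]
finger_gap: 0.0242
grasp_force: 49.7
t 45.37 tcp [520.5 293.5  81.6] head 8.2 tilt [-0.0002  0.    ] F [-3.6 -1.2  5.4] gap 24.2 grip 49.7 shift mm [-0.8  0.4  0.6]
turn about z (rad) 0.003
```

```bash
python3 -m pendant '[[0,0,-3,0,0,0],[0,0,-6,0,0,0],[0,0,-12,0,0,0],[0,0,-20,0,0,0],[0,0,-25,0,0,0],[0,0,-25,0,0,0],[0,0,-25,0,0,0],[0,0,-20,0,0,0],[0,0,-14,0,0,0],[0,0,-8,0,0,0],[0,0,-4,0,0,0],[0,0,0,0,0,0],[0,0,0,0,0,0],[0,0,0,0,0,0]]'
python3 go.py 596.8 43.3 240 8
```

```text
time: 46.53
tcp_pos: [0.5195, 0.293, 0.2413]
orientation: [0.655, 0.756, -0.002, -0.001]
contact_force: [-0.8, 0.5, -4.5]
finger_gap: 0.0245
grasp_force: 49.5
t 46.53 tcp [519.5 293.  241.3] head 8.19 tilt [-0.0031 -0.0013] F [-0.8  0.5 -4.5] gap 24.5 grip 49.5 shift mm [-258.1   40.9    1.4]
turn about z (rad) 0.003
```

```bash
python3 -m pendant '[[-3,0,0,0,0,0],[-8,1,0,0,0,0],[-13,2,0,0,0,0],[-18,3,0,0,0,0],[-22,4,0,0,0,0],[-24,4,0,0,0,0],[-25,4,0,0,0,0],[-25,4,0,0,0,0],[-25,4,0,0,0,0],[-24,4,0,0,0,0],[-22,4,0,0,0,0],[-19,3,0,0,0,0],[-14,2,0,0,0,0],[-9,1,0,0,0,0],[-5,1,0,0,0,0],[-2,0,0,0,0,0],[0,0,0,0,0,0],[0,0,0,0,0,0],[0,0,0,0,0,0],[0,0,0,0,0,0]]'
python3 -m pendant '[[0,0,0,0,0,0],[0,0,0,0,0,0],[0,0,0,0,0,0]]' >/dev/null
python3 go.py 596.8 43.3 91 8
```

```text
time: 48.2
tcp_pos: [0.5977, 0.0448, 0.2432]
orientation: [0.654, 0.756, 0.0, -0.0]
contact_force: [0.2, -0.3, -4.1]
finger_gap: 0.0244
grasp_force: 49.5
t 48.45 tcp [597.8  44.2 243.2] head 8.22 tilt [-0.  0.] F [-0.6  0.7 -2.9] gap 24.5 grip 49.5 shift mm [ -0.7  -1.1 152.2]
turn about z (rad) 0.004
```

```bash
python3 -m pendant '[[-1,-1,5,0,0,0],[0,0,12,0,0,0],[0,0,20,0,0,0],[0,0,24,0,0,0],[0,0,24,0,0,0],[0,0,22,0,0,0],[0,0,15,0,0,0],[0,0,9,0,0,0],[0,0,6,0,0,0],[0,0,4,0,0,0],[0,0,2,0,0,0],[0,0,0,0,0,0],[0,0,0,0,0,0],[0,0,0,0,0,0],[0,0,0,0,0,0]]'
python3 go.py 596.8 43.3 91 8
```

```text
time: 49.7
tcp_pos: [0.5978, 0.0428, 0.1013]
orientation: [0.655, 0.756, 0.001, 0.001]
contact_force: [-0.7, -0.3, -3.3]
finger_gap: 0.0245
grasp_force: 49.5
t 49.7 tcp [597.8  42.8 101.3] head 8.2 tilt [ 0.0019 -0.0001] F [-0.7 -0.3 -3.3] gap 24.5 grip 49.5 shift mm [ 0.7 -0.9 10.3]
turn about z (rad) 0.003
```

```bash
python3 -m pendant '[[0.5,0,2,0,0,0],[0,0,2,0,0,0],[0,0,1,0,0,0],[0,0,1,0,0,0],[0,0,1,0,0,0],[0,0,1,0,0,0],[0,0,0,0,0,0],[0,0,0,0,0,0],[0,0,0,0,0,0]]'
python3 go.py 596.8 43.3 91 8
```

```text
time: 50.45
tcp_pos: [0.597, 0.0433, 0.0922]
orientation: [0.655, 0.756, -0.0, 0.0]
contact_force: [0.3, -0.7, -3.8]
finger_gap: 0.0245
grasp_force: 49.5
t 50.45 tcp [597.   43.3  92.2] head 8.2 tilt [ 0. -0.] F [ 0.3 -0.7 -3.8] gap 24.5 grip 49.5 shift mm [ 0.1 -0.2  1.2]
turn about z (rad) 0.003
```

```bash
python3 -m pendant '[[0,0,1,0,0,0],[0,0,0.5,0,0,0],[0,0,0,0,0,0],[0,0,0,0,0,0],[0,0,0,0,0,0]]'
python3 go.py 596.8 43.3 91 8
```

```text
time: 50.87
tcp_pos: [0.5974, 0.0432, 0.0917]
orientation: [0.655, 0.756, 0.0, 0.0]
contact_force: [-2.7, -0.1, 3.6]
finger_gap: 0.0246
grasp_force: 50.3
t 50.87 tcp [597.4  43.2  91.7] head 8.2 tilt [ 0.0008 -0.0001] F [-2.7 -0.1  3.6] gap 24.6 grip 50.3 shift mm [ 0.2 -0.6  0.7]
turn about z (rad) 0.003
```

Down. Release, rise and go to the shade on the mat.

```bash
python3 -m pendant '[[0,0,0,0,0,0],[0,0,0,0,0,0],[0,0,0,0,0,0],[0,0,0,0,0,0],[0,0,0,0,0,0],[0,0,-10,0,0,0],[0,0,-25,0,0,0],[0,0,-35,0,0,0],[0,0,-35,0,0,0],[0,0,-10,0,0,0],[0,0,-3,0,0,0],[0,0,0,0,0,0],[0,0,0,0,0,0]]' 70
python3 go.py 395.6 270.1 209 8
```

```text
time: 51.95
tcp_pos: [0.5959, 0.0433, 0.2071]
orientation: [0.655, 0.756, -0.001, -0.001]
contact_force: [-0.9, -0.5, -0.5]
finger_gap: 0.0697
grasp_force: 0.0
t 51.95 tcp [595.9  43.3 207.1] head 8.19 tilt [-0.0026  0.0001] F [-0.9 -0.5 -0.5] gap 69.7 grip 0.0 shift mm [ 253.  -165.9   -1.3]
turn about z (rad) 0.003
```

```bash
python3 -m pendant '[[6,-4,0,0,0,0],[13,-8,0,0,0,0],[20,-13,0,0,0,0],[23,-15,0,0,0,0],[23,-15,0,0,0,0],[23,-15,0,0,0,0],[23,-15,0,0,0,0],[23,-15,0,0,0,0],[23,-15,0,0,0,0],[23,-15,0,0,0,0],[20,-14,0,0,0,0],[15,-11,0,0,0,0],[10,-6,0,0,0,0],[6,-4,0,0,0,0],[2,-1,0,0,0,0],[0,0,0,0,0,0],[0,0,0,0,0,0],[0,0,0,0,0,0],[0,0,0,0,0,0],[0,0,0,0,0,0]]'
python3 go.py 395.6 270.1 81 8
python3 - <<'E'
from h import *
for c in ("top","side"):
    p=robot.camera(c); W=world(p);V=W.reshape(-1,3);V=V[~np.isnan(V[:,0])]
    q=V[np.hypot(V[:,0]-.597,V[:,1]-.043)<.04]; print(c,circ(q,.013,.11,.134,[.597,.043]))
E
```

```text
time: 53.62
tcp_pos: [0.3971, 0.2696, 0.2087]
orientation: [0.655, 0.755, -0.0, 0.0]
contact_force: [-0.3, 0.0, 0.1]
finger_gap: 0.0699
grasp_force: 0.0
t 53.62 tcp [397.1 269.6 208.7] head 8.12 tilt [ 0.     -0.0001] F [-0.3  0.   0.1] gap 69.9 grip 0.0 shift mm [  0.8  -1.4 127.7]
turn about z (rad) 0.002
top (array([0.5979, 0.0418]), 40, 0.0007)
side (array([0.5979, 0.0431]), 105, 0.0011)
```

```bash
python3 -m pendant '[[0,-1,8,0,0,0],[0,0,18,0,0,0],[0,0,25,0,0,0],[0,0,25,0,0,0],[0,0,22,0,0,0],[0,0,14,0,0,0],[0,0,8,0,0,0],[0,0,5,0,0,0],[0,0,2,0,0,0],[0,0,0,0,0,0],[0,0,0,0,0,0],[0,0,0,0,0,0],[0,0,0,0,0,0]]'
python3 go.py 395.6 270.1 81 8
python3 -m pendant '[[0,0,0,0,0,0],[0,0,0,0,0,0],[0,0,0,0,0,0],[0,0,0,0,0,0],[0,0,0,0,0,0],[0,0,0,0,0,0],[0,0,0,0,0,0],[0,0,0,0,0,0]]' 35 45
python3 go.py 395.6 270.1 81 8
```

```text
time: 54.8
tcp_pos: [0.3964, 0.2703, 0.0827]
orientation: [0.655, 0.756, 0.001, 0.0]
contact_force: [0.8, -0.1, 0.1]
finger_gap: 0.0703
grasp_force: 0.0
t 54.8 tcp [396.4 270.3  82.7] head 8.2 tilt [0.0019 0.0009] F [ 0.8 -0.1  0.1] gap 70.3 grip 0.0 shift mm [-0.1 -0.9  1.7]
turn about z (rad) 0.003
time: 55.47
tcp_pos: [0.3958, 0.2701, 0.0825]
orientation: [0.655, 0.756, 0.0, 0.0]
contact_force: [-2.3, -1.4, 5.8]
finger_gap: 0.0485
grasp_force: 46.9
t 55.47 tcp [395.8 270.1  82.5] head 8.2 tilt [0.0003 0.0004] F [-2.3 -1.4  5.8] gap 48.5 grip 46.9 shift mm [-0.  -0.2  1.5]
turn about z (rad) 0.003
```

```bash
python3 -m pendant '[[0,0,-3,0,0,0],[0,0,-6,0,0,0],[0,0,-12,0,0,0],[0,0,-20,0,0,0],[0,0,-25,0,0,0],[0,0,-25,0,0,0],[0,0,-25,0,0,0],[0,0,-22,0,0,0],[0,0,-16,0,0,0],[0,0,-9,0,0,0],[0,0,-5,0,0,0],[0,0,0,0,0,0],[0,0,0,0,0,0],[0,0,0,0,0,0]]'
python3 go.py 615.9 -92.1 250 8
```

```text
time: 56.63
tcp_pos: [0.3946, 0.2693, 0.2478]
orientation: [0.655, 0.756, -0.002, -0.001]
contact_force: [-0.0, -0.3, -3.0]
finger_gap: 0.0484
grasp_force: 47.5
t 56.63 tcp [394.6 269.3 247.8] head 8.19 tilt [-0.0031 -0.0015] F [-0.  -0.3 -3. ] gap 48.4 grip 47.5 shift mm [-389.3  167.6   -2.3]
turn about z (rad) 0.003
```

```bash
python3 -m pendant '[[-4,2,0,0,0,0],[-9,4,0,0,0,0],[-15,6,0,0,0,0],[-21,9,0,0,0,0],[-26,11,0,0,0,0],[-29,12,0,0,0,0],[-30,13,0,0,0,0],[-30,13,0,0,0,0],[-30,13,0,0,0,0],[-30,13,0,0,0,0],[-30,13,0,0,0,0],[-30,13,0,0,0,0],[-29,12,0,0,0,0],[-26,11,0,0,0,0],[-20,8,0,0,0,0],[-14,6,0,0,0,0],[-9,4,0,0,0,0],[-5,2,0,0,0,0],[-2,1,0,0,0,0],[0,0,0,0,0,0]]'
python3 -m pendant '[[0,0,0,0,0,0],[0,0,0,0,0,0],[0,0,0,0,0,0],[0,0,0,0,0,0]]' >/dev/null
python3 go.py 615.9 -92.1 93 8
```

```text
time: 58.3
tcp_pos: [0.6151, -0.0911, 0.2495]
orientation: [0.655, 0.756, -0.0, -0.0]
contact_force: [-0.2, 0.5, -4.7]
finger_gap: 0.0482
grasp_force: 47.4
t 58.63 tcp [615.2 -90.8 249.9] head 8.25 tilt [0.0001 0.0001] F [ 0.   0.2 -3.6] gap 48.3 grip 47.4 shift mm [ -1.4   0.5 156.9]
turn about z (rad) 0.004
```

```bash
python3 -m pendant '[[-1,0,5,0,0,0],[0,0,12,0,0,0],[0,0,20,0,0,0],[0,0,24,0,0,0],[0,0,24,0,0,0],[0,0,22,0,0,0],[0,0,16,0,0,0],[0,0,10,0,0,0],[0,0,7,0,0,0],[0,0,4,0,0,0],[0,0,2,0,0,0],[0,0,0,0,0,0],[0,0,0,0,0,0],[0,0,0,0,0,0],[0,0,0,0,0,0]]'
python3 go.py 615.9 -92.1 93 8
```

```text
time: 59.88
tcp_pos: [0.6163, -0.0927, 0.1049]
orientation: [0.655, 0.756, 0.0, 0.001]
contact_force: [-0.9, 0.5, -3.0]
finger_gap: 0.0482
grasp_force: 47.4
t 59.88 tcp [616.3 -92.7 104.9] head 8.19 tilt [ 0.002  -0.0006] F [-0.9  0.5 -3. ] gap 48.2 grip 47.4 shift mm [ 0.7 -0.3 11.9]
turn about z (rad) 0.003
```

```bash
python3 -m pendant '[[0,0,2,0,0,0],[0,0,2,0,0,0],[0,0,2,0,0,0],[0,0,1,0,0,0],[0,0,1,0,0,0],[0,0,1,0,0,0],[0,0,0,0,0,0],[0,0,0,0,0,0],[0,0,0,0,0,0]]'
python3 go.py 615.9 -92.1 93 8
```

```text
time: 60.63
tcp_pos: [0.6156, -0.0925, 0.0948]
orientation: [0.655, 0.756, 0.0, 0.0]
contact_force: [-0.5, 0.4, -4.5]
finger_gap: 0.0487
grasp_force: 47.4
t 60.63 tcp [615.6 -92.5  94.8] head 8.19 tilt [ 0.0001 -0.0001] F [-0.5  0.4 -4.5] gap 48.7 grip 47.4 shift mm [0.4 0.4 1.8]
turn about z (rad) 0.003
```

```bash
python3 -m pendant '[[0,0,1,0,0,0],[0,0,1,0,0,0],[0,0,0.5,0,0,0],[0,0,0,0,0,0],[0,0,0,0,0,0],[0,0,0,0,0,0]]'
python3 go.py 615.9 -92.1 93 8
```

```text
time: 61.13
tcp_pos: [0.6157, -0.0926, 0.0927]
orientation: [0.655, 0.756, 0.0, 0.0]
contact_force: [-1.1, 0.0, -1.4]
finger_gap: 0.0486
grasp_force: 47.7
t 61.13 tcp [615.7 -92.6  92.7] head 8.19 tilt [ 0.0004 -0.0002] F [-1.1  0.  -1.4] gap 48.6 grip 47.7 shift mm [ 0.5  0.3 -0.3]
turn about z (rad) 0.003
```

```bash
python3 -m pendant '[[0,0,0.7,0,0,0],[0,0,0,0,0,0],[0,0,0,0,0,0],[0,0,0,0,0,0]]'
python3 -m pendant '[[0,0,0,0,0,0],[0,0,0,0,0,0],[0,0,0,0,0,0],[0,0,0,0,0,0],[0,0,0,0,0,0],[0,0,-10,0,0,0],[0,0,-25,0,0,0],[0,0,-35,0,0,0],[0,0,-35,0,0,0],[0,0,-15,0,0,0],[0,0,-5,0,0,0],[0,-20,0,0,0,0],[0,-35,0,0,0,0],[0,-35,0,0,0,0],[0,-35,0,0,0,0],[0,-35,0,0,0,0],[0,-20,0,0,0,0],[0,0,0,0,0,0],[0,0,0,0,0,0],[0,0,0,0,0,0]]' 75
python3 - <<'E'
from h import *
for c in ("top","side"):
    p=robot.camera(c); W=world(p);V=W.reshape(-1,3);V=V[~np.isnan(V[:,0])]
    save(p,c+"9.png")
    for n,x,y,r,z in (("lid",.597,.0425,.013,(.11,.134)),("shade",.616,-.092,.025,(.11,.134)),("chal",.4805,-.319,.03,(.115,.138))):
        q=V[np.hypot(V[:,0]-x,V[:,1]-y)<.04]; print(c,n,circ(q,r,*z,[x,y]))
    print("bp",rect(pts(p,W,"backplate_center"),.005,.03),"tin",disc(pts(p,W,"tin_center"),.035,.06))
E
```

```text
time: 61.47
tcp_pos: [0.6158, -0.0927, 0.0926]
orientation: [0.655, 0.756, -0.0, 0.0]
contact_force: [-4.0, 0.1, 4.7]
finger_gap: 0.048
grasp_force: 48.4
time: 63.13
tcp_pos: [0.4377, -0.1181, 0.2163]
orientation: [0.655, 0.756, 0.0, 0.0]
contact_force: [-0.3, 0.3, -0.2]
finger_gap: 0.0752
grasp_force: 0.0
top lid (array([0.598 , 0.0426]), 34, 0.0004)
top shade None
top chal (array([ 0.4795, -0.3168]), 109, 0.0018)
bp (array([701.8, 271. ]), array([111. ,  69.4]), 77.42) tin (array([ 710.1, -252.5]), 37.4, array([ 708.2, -252.3]))
side lid (array([0.5981, 0.0431]), 103, 0.0013)
side shade (array([ 0.6153, -0.0923]), 217, 0.001)
side chal (array([ 0.4806, -0.3195]), 535, 0.0017)
bp (array([701.4, 268.7]), array([109.5,  69.2]), 77.81) tin (array([ 710.3, -254.8]), 37.9, array([ 709.6, -257.7]))
```

View pics/side9.png

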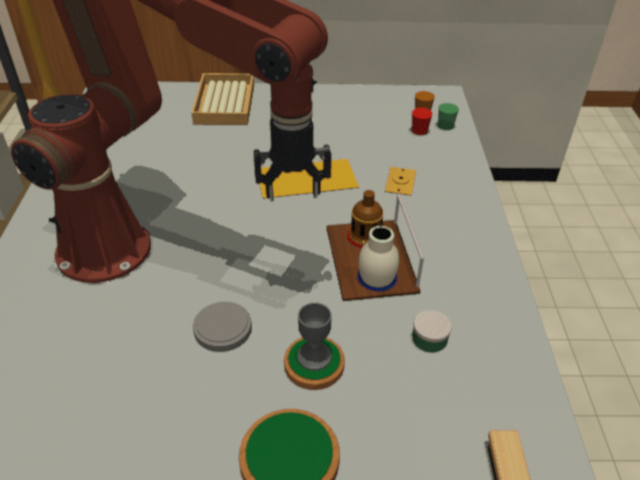

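The picture shows the chalice upright on the small green stand (314,350), the shade on the blue pad (379,262) and the lid on the red pad (367,220). The tin and the backplate have not moved, and the gripper is clear. Handing in.

```bash
python3 -c "
from rig import robot; print(robot.hand_in())"
```

```text
the job is handed in; nothing more can be done
None
```

I handed the job in at about 63 s: the chalice is upright on the middle of the small green stand, the shade is back on the blue pad and the lid on the red, each within about 2 mm of centre by camera; the first try at the lid closed on nothing without disturbing it, and the backplate and tin were not moved.

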